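# Slide the flask clear of the juice press and unscrew its cap of unknown thread hand

### The arm

A 6-joint arm with a two-finger parallel gripper is mounted at the origin on a cart in front of the work surface, level with it; the furniture and walls round the work are solid. World frame = base frame: x ahead of the robot, y to its left, z up, the work surface at z = 0. Lengths are in mm, angles in degrees, forces in N, time in s.
With the tool pointing down it reaches from about 350 to 850 mm from the base axis. Payload 8.1 kg.
Tool frame: the origin (TCP) lies at the very end of the fingers, on their centre line; the grasp point (between the pads) lies 19 mm behind it (r.grip_point_offset is the distance from the TCP to the grasp point, in mm); z points along the fingers, y is the line along which they close (so a half turn about z gives the same grasp; the last joint's range is limited). The gripper opens to 85 mm and grips with 20 to 120 N. Pads are 22 mm wide; open, the fingers measure 114 mm over their backs; the gripper's body (76 mm by 85 mm) begins 54 mm behind the grasp point. The pads swing forward as they close: fully open they stand 13 mm farther back than shut.
Start: joints at [-77.659, 7.471, 85.268, -0, 87.261, -4.893], TCP at [177.791, -573.058, 231.292] pointing down, gripper open.
Joint ranges: [-169.43, 169.43], [-51.17, 129.36], [1.28, 143.12], [-76.62, 256.62], [0, 156.53], [-152.29, 152.29]. Speed limits (degrees/s): [136.94, 136.94, 159.86, 180, 180, 180].

### API

Orientations are given as [roll, pitch, yaw] about the fixed x, y, z axes, in that order (R = Rz(yaw) Ry(pitch) Rx(roll)).
In Python, from bench import status, eyes, r gives the robot as it stands.
- The arm moves only by the shell command python3 -m handwheel 'ROWS' [FORCE]. ROWS is a JSON object whose one key "series" holds a list that holds one entry, the list of rows, each a list of 7 numbers: the shift along the tool's x, y, z in cm, then the turn, a rotation vector about the tool's x, y, z in rad, then the opening, from 0 (shut) to 1 (fully open). In form: {"series": [[[tx, ty, tz, rx, ry, rz, claw], ...]]}. A call has 1 to 12 rows; each row is the pose to reach, as a shift and turn from the pose commanded when the call began, along the tool's axes at that moment; what a row does not reach only later rows make up. A row lasts 1/8 s, in which the tool goes at most 62.5 mm and 10.7 degrees, less where a joint would pass 70% of its speed; a pose out of reach is approached as far as the arm can. A call with a gripper value outside its range is refused whole. The fingers move at their own pace and stop on an object; FORCE is the grip in N (left out, the last holds). Time passes only in rows, so rows that repeat a pose let the fingers close. It gives the time, the measured TCP pose, the force, the opening and the grip force at its end, in the units of the state.
- status.sense(): the state, without advancing time (a new reading comes with each control period).
- eyes.snapshot(name): name is "scene" or "top" or "wrist"; returns a dict with "img" (480x640x3 uint8, red, green, blue), "mtx" (3x3 intrinsics, pixels), "R" (3x3) and "t" (3): a world point X has camera coordinates R X + t. Camera axes: x right, y down, z forward; pixel columns grow to the right and rows downward; lengths in mm; the calibration is good to about 2 mm. The wrist camera is an equidistant fisheye: a pixel r from the principal point sees the ray r / f radians off the axis. A picture is of the moment at which its call begins. There is no depth.
- r.hand_in(): hands the job in; it is judged then, once.
The state is a dict: "time": time; "joint_pos": joint angles; "qd": joint speeds; "joint_efforts": joint torques, N m; "tool_pos": TCP position; "tcp_rot": TCP orientation; "ft_force": force on the tool from outside, world axes, zero at the start; "wrist_torque": the same for the moment, N m; "finger_gap": finger opening in mm; "grip_force": force on a finger pad.
Only numpy, scipy, OpenCV 4.12 (cv2) and the standard library are available. Lean on these libraries where they do the work, as an engineer would, in place of code of your own. Each camera call takes 0.05 s, during which the arm holds its last target. There are 200 camera calls.

### The job

The capped flask stands on its rail under the juice press: push its carrier by the handle along the rail to the next stop, where it clicks in clear of the press. Then unscrew the cap; nothing shows whether this flask has an ordinary or a left-hand thread, so if it stops dead one way do not wrench the flask round in its seat but try the other. Finish while still holding the cap in the gripper, upright and well clear above the flask's neck (at least 4 cm), with the carrier still at that stop and the things round about left where they stand.

Things in the scene. Friction and masses are not known exactly. Their poses are not given: they have to be found in the camera images.
- rail: Bottling rail fixed to the worktop, turned a little either way: dark wood base 420 x 130 x 8 mm, two steel rods along its own y axis, a notched steel index bar along its front. Origin: centre of the base's underside; z up, y along the rods, -x to the front. It carries carrier, flask and press. Stops for the carrier at rail y = +140 mm (under the press), 0 and -140 mm.
- next_stop (a point): Point 130 mm above the rail's origin: where the centre of the flask's neck rim stands when the carrier is clicked in at the next stop. Its axes are the rail's.
- press_spout (a point): Lower end of the spout of the juice press, 171 mm above the worktop, over the first stop and 15 mm above the cap that starts under it. The press is a funnel 101 mm across, its rim 220 mm above the worktop, held in a brass ring on a 16 mm column that stands 92 mm behind (rail +x) and 232 mm high.
- carrier (a joint): Travel of the aluminium carrier (96 x 94 mm sled) along the rail, m: 0 under the press (where it starts), 0.14 at the next stop, 0.28 at the last; it grows along the rail's own -y axis. A spring ball clicks into a notch at each stop: about 8 N to leave one, 1 to 2 N to slide in between; it draws the carrier in from 4 mm either side once the handle is let go.
- push_handle (a point): Middle of the grip of the carrier's upright wooden push handle: a rod of 20 mm diameter, its top 19 mm above this point (104 mm above the worktop), its lower end 33 mm below; 122 mm in front (rail -x) of the flask's axis. Its axes are the rail's.
- flask (a joint): Turn of the flask in the rubber-lined seat of its carrier, rad, counter-clockwise from above; 0 at rest. The rubber gives like a spring of 4 N m per rad and turns the flask back when let go. More than 0.35 rad either way counts as wrenched.
- flask_rim (a point): Centre of the flask's neck rim, 130 mm above the worktop; z up. Squat steel flask, 81 mm across, neck 50 mm across with a bore of 41 mm.
- cap: Knurled brass screw cap, head 54 mm across and 26 mm high, 90 g. Origin: centre of the head's underside, which rests on the neck rim; z up. A black line on its top runs from the middle to its -x side and is in line with a black mark on the neck when shut. A stem with two lugs reaches 23 mm down into the neck.
- cap_grip (a point): Middle of the cap's head, 13 mm above its underside. Coarse lug thread of hidden hand, drawn anew each start: the loosening way (counter-clockwise from above if ordinary, clockwise if left-handed) the cap turns easily, may climb 2 mm, and lifts straight out 65 to 115 degrees from shut; the other way it stops dead after 8 to 20 degrees and from there turns the flask along.
- salt_cellar: White marble salt cellar, a low open bowl, 68 mm across, 34 mm high, bystander. Origin at the centre of its foot.
- jigger: Brass double jigger (two cones), 47 mm across, 86 mm high, bystander. Origin at the centre of its foot.
- lemon: Lemon, 76 x 56 x 55 mm, bystander. Origin at the centre of its underside.
- lime: Lime, 57 x 46 x 45 mm, bystander. Origin at the centre of its underside.
- syrup: Glass syrup bottle with brass cap, 62 mm across, 168 mm high, bystander. Origin at the centre of its foot.
- bitters: Glass bitters bottle with brass cap, 52 mm across, 138 mm high, bystander. Origin at the centre of its foot.

How it is judged (in metres and radians):
On the way, in this order (a step that is already met when the one before it is completed fails the run):
1. the carrier stands in the next stop, clicked in, with the cap still shut on the flask (value of joint carrier between 0.135 and 0.145 m and velocity of joint carrier between -0.01 and 0.01 m/s and z of cap in the frame of flask_rim below 0.008 m), for 0.3 s.
2. the cap is unscrewed and lifted off, the carrier still in the stop (value of joint carrier between 0.135 and 0.145 m and z of cap in the frame of flask_rim above 0.035 m and contact force between the fingers and cap above 1 N), for 0.2 s.
At the end, for the whole second after the job is handed in: The carrier is within 5 mm of the next stop; the gripper still holds the cap, its head's underside more than 35 mm above the neck rim, within 60 mm of the neck's axis sideways and within 14 degrees of upright, still, and touching neither flask nor rail; the flask is back within 0.1 rad of its rest (all of step 2 and horizontal distance between cap and flask_rim below 0.06 m and angle between cap's own z axis and vertical below 0.25 rad and contact force between cap and rail below 0.2 N and linear speed of cap below 0.03 m/s and value of joint flask between -0.1 and 0.1 rad); the arm keeps its last pose, push and grip.
It fails at once if the flask is wrenched round in its seat by more than 20 degrees (value of joint flask above 0.35 rad or value of joint flask below -0.35 rad).
It fails at once if a bystander is pushed away (30 mm) or knocked over (distance of any of salt_cellar, jigger, lemon, lime, syrup, bitters from where it was at the start of the episode above 0.03 m).
It also fails if it takes over 64 s, if anything falls off the work surface, if the arm or the gripper's body presses on something with over 40 N, if the wrist force passes 120 N, or if a joint passes its speed limit or range.

## Working session

There is one attempt and no reset: what is moved stays moved. The work goes in short steps, Python scripts to look and compute and a shell command to move; the robot and the scene stay as the last step left them, time stands still between calls to the robot, and variables do not carry over. Pictures are saved under pics/ and viewed, at most 10 in all, crops included, and the job is handed in when it is done.

```bash
mkdir -p pics; ls
python3 - <<'E'
from bench import status, eyes, r
import cv2,numpy as np
print(status.sense())
for n in("scene","top"):
    s=eyes.snapshot(n); cv2.imwrite(f"pics/{n}0.png",s["img"][:,:,::-1]); np.savez(f"{n}0.npz",**s)
    print(n,s["mtx"],s["R"],s["t"])
E
```

```text
pics
{'time': 0.0, 'joint_pos': array([-7.76587959e+01,  7.51535767e+00,  8.53290077e+01, -8.75099675e-04,
        8.72613772e+01, -4.89350823e+00]), 'qd': array([-0.04957278,  0.02238343,  0.00280967,  0.05773263,  0.03919577,
       -0.06311468]), 'joint_efforts': array([ 2.94930120e-03, -5.69394386e+01, -5.00550377e+01, -4.98607756e-05,
        1.45115741e-02, -4.99521559e-05]), 'tool_pos': array([ 177.66633673, -572.52004656,  230.24443044]), 'tcp_rot': array([-1.79894568e+02, -8.14943026e-03,  1.72347474e+01]), 'ft_force': array([-0.17324296,  0.23587956, -0.11832371]), 'wrist_torque': array([-0.00623711,  0.01286696, -0.04562433]), 'grip_force': 0.0, 'finger_gap': 85.46944602239347}
scene [[555.51529726   0.         313.77223581]
 [  0.         555.51529726 236.02085714]
 [  0.           0.           1.        ]] [[-0.51516612 -0.85687989  0.01899284]
 [-0.59686649  0.34276359 -0.72544022]
 [ 0.61510508 -0.38505841 -0.68802308]] [ 279.57418194  378.52397553 1129.14702119]
top [[607.91603191   0.         319.20874844]
 [  0.         607.91603191 241.48979429]
 [  0.           0.           1.        ]] [[-0.00824148 -0.999903   -0.01122815]
 [-0.98564368  0.01001655 -0.16854138]
 [ 0.1686375   0.00967793 -0.98563063]] [  11.9207213   543.99780916 1737.05401171]
```

View pics/scene0.png

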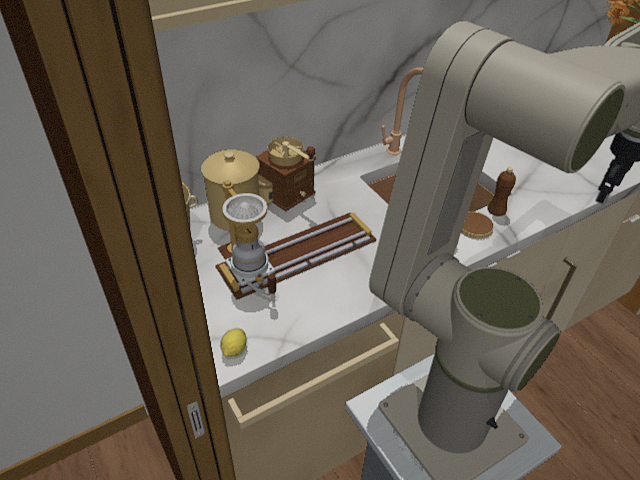

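View pics/top0.png

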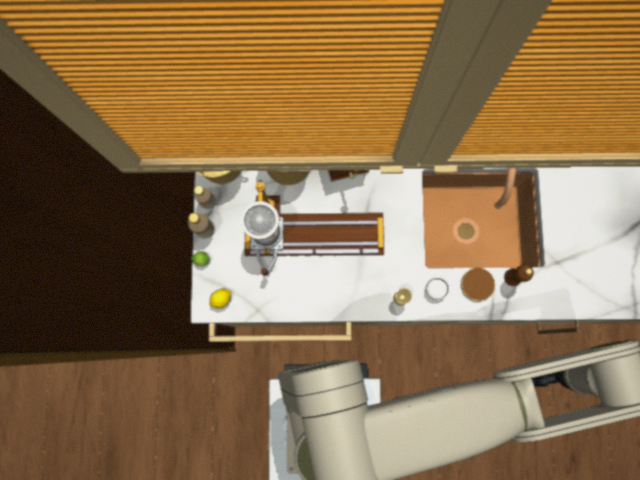

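The scene view shows the rail with the press and flask at its left end. In the top view the rail spans about (245,213)-(384,255), handle (265,271), lemon (220,298), jigger (402,296) and salt cellar (437,289). I'll zoom in on the top view.

Run:
```python
import cv2
a=cv2.imread("pics/top0.png")[170:310,230:430]; cv2.imwrite("pics/top0c.png",cv2.resize(a,None,fx=4,fy=4,interpolation=cv2.INTER_CUBIC))
```

```text
(no output)
```

View pics/top0c.png

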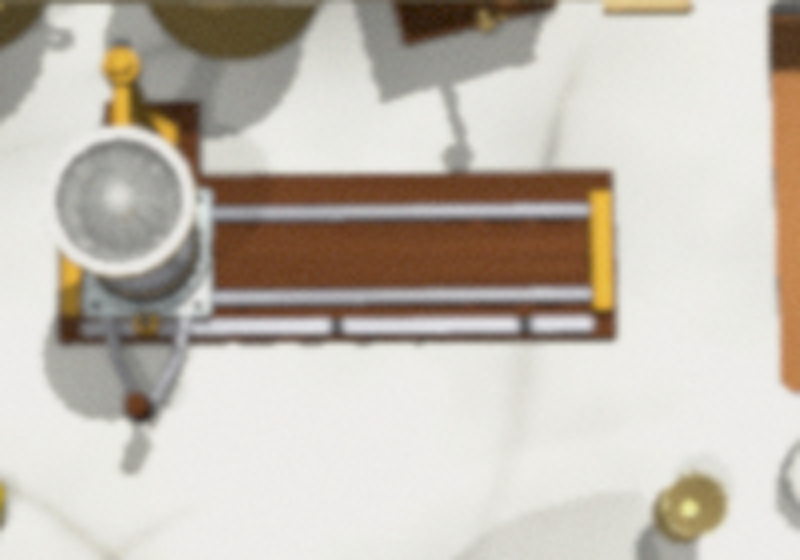

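The crop shows base corners at crop (612,172), (615,340), (59,341), the handle top at (138,403) and the funnel rim centre at (126,201). I'll turn these into world positions.

```bash
cat > h.py <<'E'
import numpy as np
def ray(s,u,v,z):
    d=s["R"].T@np.linalg.solve(s["mtx"],[u,v,1.]); c=-s["R"].T@s["t"]
    return c+d*(z-c[2])/d[2]
def proj(s,X):
    p=s["mtx"]@(s["R"]@np.asarray(X,float)+s["t"]); return p[:2]/p[2]
def fwd(X,rail,yaw):
    c,s=np.cos(yaw),np.sin(yaw); return np.array([rail[0]+c*X[0]-s*X[1],rail[1]+s*X[0]+c*X[1],X[2]])
E
python3 - <<'E'
from h import *
from scipy.optimize import least_squares
t=dict(np.load("top0.npz")); 
C=lambda u,v:(230+(u-1.5)/4,170+(v-1.5)/4)
obs=[(C(612,172),(65,-210,8)),(C(615,340),(-65,-210,8)),(C(59,341),(-65,210,8)),(C(138,403),(-122,140,104)),(C(126,201),(0,140,220))]
for o,X in obs: print(X,ray(t,*o,X[2]).round(1))
f=lambda p:np.concatenate([proj(t,fwd(X,p[:2],p[2]))-o for o,X in obs])
q=least_squares(f,[650,150,0]); print(q.x[:2],np.degrees(q.x[2]),q.fun.round(2)); p=q.x
for n,X in dict(handle=(-122,140,85),handle_next=(-122,0,85),rim=(0,0,130)).items(): print(n,fwd(X,p[:2],p[2]).round(1))
for n,o,z in [("lemon",(220,298),27),("jig",(402,296),86),("salt",(437,289),34),("lime",(201,259),22)]: print(n,ray(t,*o,z).round())
s=dict(np.load("scene0.npz")); 
for X in [(-65,-210,8),(-65,210,8),(65,-210,8),(-122,140,104),(0,140,220)]: print(X,proj(s,fwd(X,p[:2],p[2])).round(1))
E
```

```text
(65, -210, 8) [ 637.1 -184.8    8. ]
(-65, -210, 8) [ 508.9 -183.8    8. ]
(-65, 210, 8) [512.3 231.4   8. ]
(-122, 140, 104) [453.2 162.2 104. ]
(0, 140, 220) [574.3 159.4 220. ]
[574.48620085  22.45753529] -0.3501168776450419 [ 1.02 -0.38  1.14  0.23 -0.49  0.51 -0.35 -0.04 -1.15 -0.37]
handle [453.3 163.2  85. ]
handle_next [452.5  23.2  85. ]
rim [574.5  22.5 130. ]
lemon [383. 299.  27.]
jig [ 379. -226.   86.]
salt [ 403. -334.   34.]
lime [499. 358.  22.]
(-65, -210, 8) [379.4 238. ]
(-65, 210, 8) [238.4 296.9]
(65, -210, 8) [352.9 210.6]
(-122, 140, 104) [273.7 274.6]
(0, 140, 220) [247.3 205.9]
```

Rail yaw is about -0.35°, origin about (574.5, 22.5), and the scene camera agrees within about 1 px. Next, a helper for the relative rows.

```bash
cat > go.py <<'E'
import sys,numpy as np
from scipy.spatial.transform import Rotation as Ro
from bench import status
s=status.sense(); R=Ro.from_euler("xyz",s["tcp_rot"],degrees=True)
print("now",s["time"],s["tool_pos"].round(1),s["tcp_rot"].round(2),"j6",s["joint_pos"][5].round(1),"F",s["ft_force"].round(1))
for a in sys.argv[1:]:
    x,y,z,w=map(float,a.split(","))
    T=Ro.from_euler("xyz",[180,0,w],degrees=True)
    print(a,(R.inv().apply(np.array([x,y,z])-s["tool_pos"])/10).round(2),(R.inv()*T).as_rotvec().round(3))
E
python3 go.py 440,-200,231,-0.35 453,163,231,-0.35
```

```text
now 0.1 [ 177.7 -572.6  230.3] [-1.799e+02 -1.000e-02  1.724e+01] j6 -4.9 F [ 0.  -0.6  0.6]
440,-200,231,-0.35 [ 3.609e+01 -2.781e+01 -1.000e-02] [-0.002  0.     0.307]
453,163,231,-0.35 [ 4.809e+01 -6.210e+01  5.000e-02] [-0.002  0.     0.307]
```

```bash
python3 -m handwheel '{"series": [[[18,-14,0,0,0,0.15,1],[36,-27.8,0,0,0,0.307,1],[36,-27.8,0,0,0,0.307,1],[36,-27.8,0,0,0,0.307,1],[36,-27.8,0,0,0,0.307,1],[36,-27.8,0,0,0,0.307,1],[36,-27.8,0,0,0,0.307,1],[36,-27.8,0,0,0,0.307,1],[36,-27.8,0,0,0,0.307,1],[36,-27.8,0,0,0,0.307,1],[36,-27.8,0,0,0,0.307,1]]]}'; python3 go.py 453,163,231,-0.35
```

```text
time: 1.48
tool_pos: [438.5, -202.2, 231.2]
tcp_rot: [180.0, 0.0, -0.5]
ft_force: [0.4, 0.2, -0.6]
finger_gap: 85.5
grip_force: 0.0
now 1.475 [ 438.5 -202.2  231.2] [ 1.7999e+02  2.0000e-02 -4.8000e-01] j6 59.7 F [ 0.4  0.2 -0.6]
453,163,231,-0.35 [ 1.140e+00 -3.653e+01  1.000e-02] [ 0.     0.    -0.002]
```

```bash
python3 -m handwheel '{"series": [[[1.1,-36.5,0,0,0,0,1],[1.1,-36.5,0,0,0,0,1],[1.1,-36.5,0,0,0,0,1],[1.1,-36.5,0,0,0,0,1],[1.1,-36.5,0,0,0,0,1],[1.1,-36.5,0,0,0,0,1],[1.1,-36.5,0,0,0,0,1],[1.1,-36.5,0,0,0,0,1],[1.1,-36.5,0,0,0,0,1]]]}'; python3 go.py 453,163,120,-0.35
python3 - <<'E'
from bench import eyes
import cv2,numpy as np
s=eyes.snapshot("wrist"); cv2.imwrite("pics/w1.png",s["img"][:,:,::-1]); np.savez("w1.npz",**s); print(s["mtx"],s["R"].round(3),s["t"])
E
```

```text
time: 2.6
tool_pos: [452.8, 162.5, 231.3]
tcp_rot: [180.0, -0.0, -0.5]
ft_force: [-0.1, -0.3, 0.2]
finger_gap: 85.7
grip_force: 0.0
now 2.6 [452.8 162.5 231.3] [179.98  -0.    -0.49] j6 104.1 F [-0.1 -0.3  0.2]
453,163,120,-0.35 [ 0.02 -0.06 11.13] [ 0.    -0.    -0.002]
[[371.64829954   0.         317.42963158]
 [  0.         371.64829954 241.68854985]
 [  0.           0.           1.        ]] [[-0.009 -1.    -0.   ]
 [-0.962  0.009  0.273]
 [-0.273  0.003 -0.962]] [165.73977132 399.4323954  501.40412085]
```

View pics/w1.png

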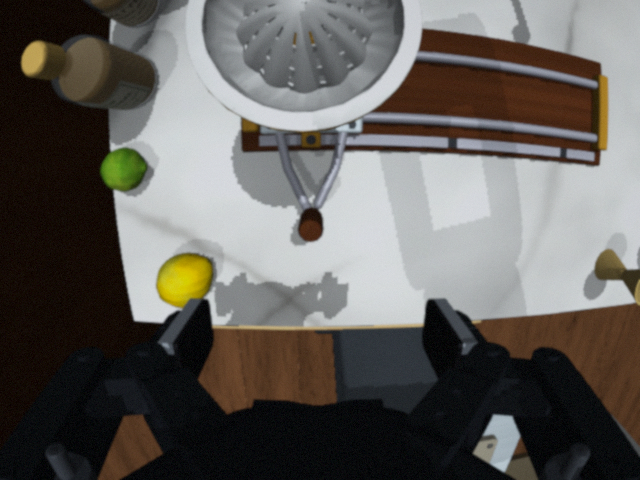

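The wrist view shows the handle top at about (311,230) and the lemon at (186,280), clear of the finger path. I'll check the handle position against the estimate.

```bash
cat >> h.py <<'E'
def fray(s,u,v,z):
    K=s["mtx"]; a=np.array([(u-K[0,2])/K[0,0],(v-K[1,2])/K[1,1]]); th=np.hypot(*a)
    d=s["R"].T@np.r_[a/th*np.sin(th),np.cos(th)]; c=-s["R"].T@s["t"]
    return c+d*(z-c[2])/d[2]
E
python3 - <<'E'
from h import *
import cv2
s=dict(np.load("w1.npz")); print(-s["R"].T@s["t"])
im=cv2.imread("pics/w1.png").astype(int)[195:255,285:340]
m=(im[:,:,2]-im[:,:,0]>25); ys,xs=np.nonzero(m); print(xs.min()+285,xs.max()+285,ys.min()+195,ys.max()+195)
for v in(222,226,230): print(fray(s,311,v,104).round(1))
for u,v in((600,164),(243,150)): print(fray(s,u,v,8).round(1))
E
```

```text
[522.46133029 160.93209022 373.57331728]
299 321 211 240
[461.3 166.3 104. ]
[458.3 166.4 104. ]
[455.2 166.4 104. ]
[ 513.7 -181.6    8. ]
[513.6 234.6   8. ]
```

```bash
python3 -m handwheel '{"series": [[[0.2,-0.2,6,0,0,0,1],[0.2,-0.2,12,0,0,0,1],[0.2,-0.2,16.5,0,0,0,1],[0.2,-0.2,16.5,0,0,0,1],[0.2,-0.2,16.5,0,0,0,1],[0.2,-0.2,16.5,0,0,0,0.1],[0.2,-0.2,16.5,0,0,0,0.1],[0.2,-0.2,16.5,0,0,0,0.1],[0.2,-0.2,16.5,0,0,0,0.1],[0.2,-0.2,16.5,0,0,0,0.1],[0.2,-0.2,16.5,0,0,0,0.1],[0.2,-0.2,16.5,0,0,0,0.1]]]}' 30; python3 go.py
```

```text
time: 4.15
tool_pos: [454.9, 167.6, 67.1]
tcp_rot: [-179.8, -0.1, -0.3]
ft_force: [-0.5, 7.5, 3.4]
finger_gap: 19.2
grip_force: 29.4
now 4.15 [454.9 167.6  67.1] [-1.7985e+02 -6.0000e-02 -3.3000e-01] j6 104.3 F [-0.5  7.5  3.4]
```

```bash
python3 -m handwheel '{"series": [[[0,1,0,0,0,0,0.1],[0,2,0,0,0,0,0.1],[0,4,0,0,0,0,0.1],[0,6,0,0,0,0,0.1],[0,8,0,0,0,0,0.1],[0,10,0,0,0,0,0.1],[0,11.5,0,0,0,0,0.1],[0,12.7,0,0,0,0,0.1],[0,13.4,0,0,0,0,0.1],[0,13.7,0,0,0,0,0.1],[0,13.7,0,0,0,0,0.1],[0,13.7,0,0,0,0,0.1]]]}'; python3 go.py 454,27.6,67,-0.35
```

```text
time: 5.65
tool_pos: [454.8, 28.2, 67.1]
tcp_rot: [179.9, -0.1, -0.4]
ft_force: [3.5, -5.6, 3.1]
finger_gap: 19.3
grip_force: 30.6
now 5.65 [454.8  28.2  67.1] [ 1.799e+02 -1.400e-01 -3.600e-01] j6 87.6 F [ 3.5 -5.6  3.1]
454,27.6,67,-0.35 [-0.08  0.06  0.01] [ 0.002 -0.002 -0.   ]
```

Within about 1 mm and the detent is drawing it in, so I release and lift.

```bash
python3 -m handwheel '{"series": [[[0,0.1,0,0,0,0,0.1],[0,0.1,0,0,0,0,0.7],[0,0.1,0,0,0,0,0.7],[0,0.1,0,0,0,0,0.7],[0,0.1,0,0,0,0,0.7],[0,0.1,-4,0,0,0,0.7],[0,0.1,-10,0,0,0,0.7],[0,0.1,-16,0,0,0,0.7],[0,0.1,-16.4,0,0,0,1],[0,0.1,-16.4,0,0,0,1],[0,0.1,-16.4,0,0,0,1]]]}'; python3 go.py
python3 - <<'E'
from bench import eyes
import cv2,numpy as np
for n in("wrist","top"):
    s=eyes.snapshot(n); cv2.imwrite(f"pics/{n}2.png",s["img"][:,:,::-1]); np.savez(n+"2.npz",**s)
a=cv2.imread("pics/top2.png")[170:310,230:430]; cv2.imwrite("pics/top2c.png",cv2.resize(a,None,fx=4,fy=4,interpolation=cv2.INTER_CUBIC))
E
```

```text
time: 7.02
tool_pos: [452.6, 28.1, 228.2]
tcp_rot: [-180.0, 0.2, -0.4]
ft_force: [-0.1, -0.5, -0.1]
finger_gap: 85.5
grip_force: 0.0
now 7.025 [452.6  28.1 228.2] [-179.99    0.19   -0.36] j6 87.4 F [-0.1 -0.5 -0.1]
```

View pics/wrist2.png

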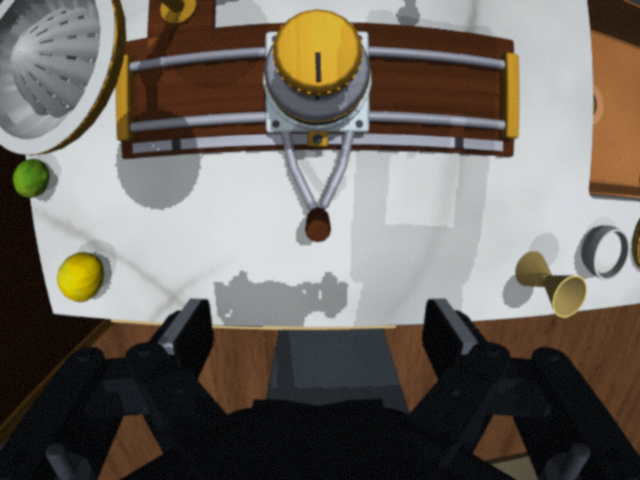

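View pics/top2c.png

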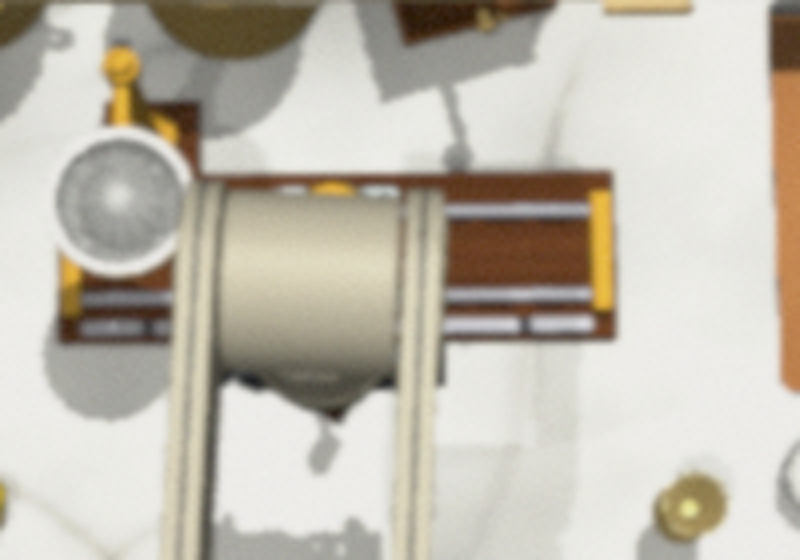

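The wrist view shows the cap top as a circle at about (318,50) with its line pointing front to (318,82); the handle top is at (318,230). The top view shows the arm over the carrier, and bystanders look unmoved. I'll locate the cap centre now.

```bash
python3 - <<'E'
from h import *
import cv2
s=dict(np.load("wrist2.npz"))
im=cv2.cvtColor(cv2.imread("pics/wrist2.png"),cv2.COLOR_BGR2HSV)[0:105,265:372]
m=((im[:,:,0]>15)&(im[:,:,0]<30)&(im[:,:,1]>120)&(im[:,:,2]>140)).astype(np.uint8)
n,l,st,c=cv2.connectedComponentsWithStats(m); k=1+st[1:,4].argmax(); print(st[k],c[k])
cs=max(cv2.findContours((l==k).astype(np.uint8),0,1)[0],key=len)[:,0]+[265,0]
P=np.array([fray(s,u,v,156)[:2] for u,v in cs]); 
(cx,cy),rad=cv2.minEnclosingCircle(P.astype(np.float32)); print("cap hull@156",cx,cy,rad)
# front edge (side wall hidden toward camera?) extremes
print(P.min(0),P.max(0))
t=[fray(s,318,52,156),fray(s,318,82,156)]; print(np.round(t,1)); print("handle",fray(s,318,229,104).round(1))
E
python3 go.py 576,26,215,-55
```

```text
[  12   10   81   77 4708] [51.98598131 46.93457944]
cap hull@156 576.6580810546875 26.0460205078125 23.957244873046875
[552.78926848   3.82794634] [599.49204229  49.45970956]
[[573.1  26.1 156. ]
 [555.1  26.2 156. ]]
handle [456.   26.8 104. ]
now 7.125 [452.7  28.1 228.4] [-179.99    0.19   -0.35] j6 87.4 F [-0.8 -0.8 -0.5]
576,26,215,-55 [12.34  0.13  1.29] [0.001 0.003 0.954]
```

```bash
python3 -m handwheel '{"series": [[[4,0.1,0,0,0.003,0.2,1],[8,0.1,0,0,0.003,0.4,1],[12.4,0.15,0,0,0.003,0.6,1],[12.4,0.15,0,0,0.003,0.8,1],[12.4,0.15,0,0,0.003,0.954,1],[12.4,0.15,0,0,0.003,0.954,1],[12.4,0.15,0,0,0.003,0.954,1],[12.4,0.15,0,0,0.003,0.954,1]]]}'; python3 go.py 576.5,26.5,125,-55
```

```text
time: 8.12
tool_pos: [577.5, 25.8, 230.2]
tcp_rot: [-179.9, -0.1, -54.9]
ft_force: [-0.0, -0.4, 1.1]
finger_gap: 85.3
grip_force: 0.0
now 8.125 [577.5  25.8 230.2] [-1.7993e+02 -1.4000e-01 -5.4870e+01] j6 142.4 F [-0.  -0.4  1.1]
576.5,26.5,125,-55 [-0.14  0.05 10.52] [-0.001 -0.002  0.002]
```

```bash
python3 -m handwheel '{"series": [[[-0.1,0,4,0,0,0,1],[-0.1,0,8,0,0,0,1],[-0.1,0,10.4,0,0,0,1],[-0.1,0,10.4,0,0,0,1],[-0.1,0,10.4,0,0,0,1],[-0.1,0,10.4,0,0,0,0.55],[-0.1,0,10.4,0,0,0,0.55],[-0.1,0,10.4,0,0,0,0.55],[-0.1,0,10.4,0,0,0,0.55],[-0.1,0,10.4,0,0,0,0.55],[-0.1,0,10.4,0,0,0,0.55]]]}' 50; python3 -c "
from bench import status;s=status.sense();print(s)"
```

```text
time: 9.5
tool_pos: [578.5, 26.6, 127.9]
tcp_rot: [-179.8, -0.2, -55.0]
ft_force: [-0.2, 1.2, 6.4]
finger_gap: 52.6
grip_force: 51.4
{'time': 9.5, 'joint_pos': array([-2.40618318e+00,  8.06530892e+00,  9.56233780e+01, -6.07123745e-02,
        7.59932505e+01,  1.42614352e+02]), 'qd': array([-0.03954449, -0.01009475, -0.11509445,  0.03615144,  0.1458879 ,
       -0.02887435]), 'joint_efforts': array([-4.03557122e-01, -5.14156401e+01, -4.43161118e+01, -2.70300033e-01,
       -1.82684125e-03, -2.66139657e-02]), 'tool_pos': array([578.53939805,  26.55926251, 127.94459561]), 'tcp_rot': array([-179.78309896,   -0.2399852 ,  -55.00645818]), 'ft_force': array([-0.1765865 ,  1.16190657,  6.35050597]), 'wrist_torque': array([ 0.09919154,  0.01640727, -0.02149173]), 'grip_force': 51.38529181480408, 'finger_gap': 52.55968489106651}
```

```bash
python3 -m handwheel '{"series": [[[0,0,0,0,0,-0.1,0.45],[0,0,0,0,0,-0.2,0.45],[0,0,0,0,0,-0.3,0.45],[0,0,0,0,0,-0.3,0.45],[0,0,0,0,0,-0.3,0.45]]]}'; python3 -c "
from bench import status;s=status.sense();print(s['wrist_torque'],s['joint_efforts'][5])";  python3 -m handwheel '{"series": [[[0,0,0,0,0,-0.06,0.45],[0,0,0,0,0,-0.12,0.45],[0,0,0,0,0,-0.12,0.45],[0,0,0,0,0,-0.12,0.45]]]}'; python3 -c "
from bench import status;s=status.sense();print(s['wrist_torque'],s['joint_efforts'][5])"
```

```text
time: 10.12
tool_pos: [578.8, 25.9, 128.0]
tcp_rot: [-179.9, -0.4, -37.8]
ft_force: [1.6, -1.9, 5.3]
finger_gap: 52.6
grip_force: 51.2
[-0.34917024 -0.2469102  -0.06444373] -0.07148139411583543
time: 10.62
tool_pos: [578.9, 25.5, 128.0]
tcp_rot: [-180.0, -0.4, -31.0]
ft_force: [2.5, -4.7, 4.0]
finger_gap: 52.5
grip_force: 51.5
[-0.72963812 -0.44541219 -0.16816926] -0.1986841019243002
```

```bash
python3 -m handwheel '{"series": [[[0,0,0,0,0,-0.05,0.45],[0,0,0,0,0,-0.1,0.45],[0,0,0,0,0,-0.1,0.45],[0,0,0,0,0,-0.1,0.45]]]}'; python3 -c "
from bench import status;s=status.sense();print(s['wrist_torque'],s['joint_efforts'][5])
from bench import eyes
import cv2
for n in ('wrist','scene'):
    cv2.imwrite(f'pics/{n}3.png',eyes.snapshot(n)['img'][:,:,::-1])"
```

```text
time: 11.12
tool_pos: [578.7, 25.3, 127.9]
tcp_rot: [180.0, -0.4, -25.3]
ft_force: [0.7, -5.2, 6.2]
finger_gap: 52.6
grip_force: 51.6
[-0.98274098 -0.21125822 -0.3913333 ] -0.3349850792437792
```

View pics/wrist3.png

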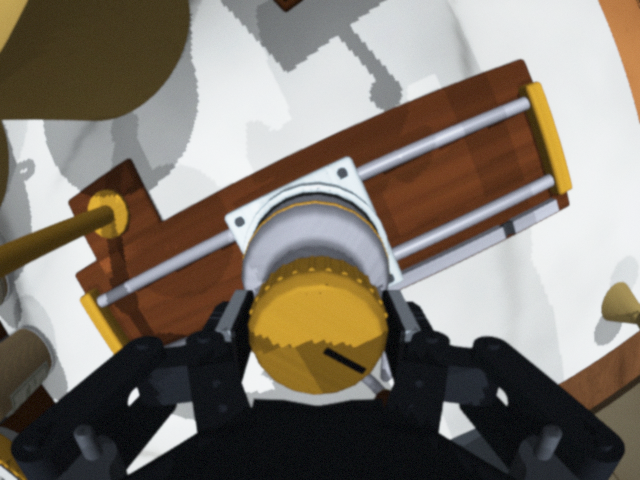

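The line on the cap has turned about 30° with the gripper, so it isn't slipping. Side load has built up, so I relieve that first and then read the torque.

```bash
python3 -m handwheel '{"series": [[[0,0.1,0,0,0,0,0.45],[0,0.17,0,0,0,0,0.45],[0,0.17,0,0,0,0,0.45],[0,0.17,0,0,0,0,0.45]]]}'; python3 -c "
from bench import status;s=status.sense();print(s['wrist_torque'],s['joint_efforts'][5])";  python3 -m handwheel '{"series": [[[0,0,0,0,0,-0.04,0.45],[0,0,0,0,0,-0.08,0.45],[0,0,0,0,0,-0.08,0.45],[0,0,0,0,0,-0.08,0.45]]]}'; python3 -c "
from bench import status;s=status.sense();print(s['wrist_torque'],s['joint_efforts'][5])"
```

```text
time: 11.72
tool_pos: [578.5, 24.9, 128.0]
tcp_rot: [-179.9, -0.4, -25.3]
ft_force: [5.4, 0.7, 5.2]
finger_gap: 52.3
grip_force: 51.6
[-0.12258617 -0.84586652 -0.33483455] -0.3266211412847042
time: 12.22
tool_pos: [578.2, 24.9, 127.9]
tcp_rot: [-179.9, -0.4, -20.7]
ft_force: [3.1, 0.7, 7.0]
finger_gap: 52.8
grip_force: 51.7
[-0.10051628 -0.63617501 -0.42800174] -0.48304952681064606
```

```bash
python3 - <<'E'
from h import *
from bench import eyes
import cv2
s=eyes.snapshot("wrist"); cv2.imwrite("pics/w4.png",s["img"][:,:,::-1])
g=s["img"].astype(int).sum(2)[290:392,255:382]
m=(g<90).astype(np.uint8); n,l,st,c=cv2.connectedComponentsWithStats(m)
for k in range(1,n):
    if st[k,4]>40: 
        ys,xs=np.nonzero(l==k); P=np.array([fray(s,x+255,y+290,158)[:2] for x,y in zip(xs,ys)])
        mu=P.mean(0); w,v=np.linalg.eigh(np.cov((P-mu).T)); a=v[:,1]
        print(st[k],mu.round(1),np.degrees(np.arctan2(a[1],a[0])).round(1),np.sqrt(w).round(1))
E
python3 - <<'E'
import cv2
a=cv2.imread("pics/w4.png")[230:410,200:440]; cv2.imwrite("pics/w4c.png",cv2.resize(a,None,fx=3,fy=3))
E
```

```text
[ 69  59  41  24 244] [568.4  17.6] -144.4 [0.7 4.9]
```

View pics/w4c.png

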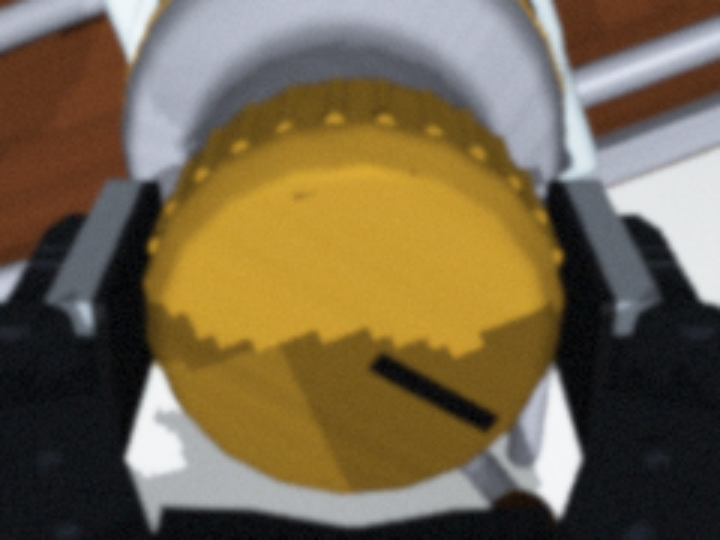

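The line is at 215.6°, so the cap has turned about 36° with no slip. Only about 0.45 N m (about 0.11 rad of flask) means it has passed the 20° dead stop. I relieve the height and see if the torque drops.

```bash
python3 -m handwheel '{"series": [[[0,0,-0.1,0,0,0,0.45],[0,0,-0.2,0,0,0,0.45],[0,0,-0.2,0,0,0,0.45],[0,0,-0.2,0,0,0,0.45]]]}'; python3 -c "
from bench import status;s=status.sense();print(s['wrist_torque'],s['joint_efforts'][5])"
```

```text
time: 12.78
tool_pos: [576.7, 25.3, 128.1]
tcp_rot: [-180.0, -0.2, -20.6]
ft_force: [5.4, 2.4, 0.5]
finger_gap: 53.1
grip_force: 52.5
[ 0.44861444 -0.80033331  0.01484136] 0.06475330330431461
```

Torque fell to zero, so it was thread friction and not a dead stop. I continue counter-clockwise in safe steps.

```bash
cat > ln.py <<'E'
from h import *
from bench import eyes,status
import cv2
s=eyes.snapshot("wrist")
g=s["img"].astype(int).sum(2)[290:392,255:382]
n,l,st,c=cv2.connectedComponentsWithStats((g<90).astype(np.uint8))
for k in range(1,n):
    if st[k,4]>80 and st[k,1]+st[k,3]<100:
        ys,xs=np.nonzero(l==k); P=np.array([fray(s,x+255,y+290,158)[:2] for x,y in zip(xs,ys)])
        w,v=np.linalg.eigh(np.cov((P-P.mean(0)).T)); a=v[:,1]
        print("line",st[k,4],np.degrees(np.arctan2(a[1],a[0])).round(1)%180)
q=status.sense(); print("torque",q['wrist_torque'].round(2),q['joint_efforts'][5].round(2),"yaw",q["tcp_rot"][2].round(1))
E
python3 ln.py; python3 -m handwheel '{"series": [[[0,0,0,0,0,-0.06,0.45],[0,0,0,0,0,-0.12,0.45],[0,0,0,0,0,-0.18,0.45],[0,0,0,0,0,-0.18,0.45],[0,0,0,0,0,-0.18,0.45]]]}'; python3 ln.py
```

```text
line 245 35.900000000000006
torque [ 0.47 -0.77  0.07] 0.06 yaw -20.6
time: 13.45
tool_pos: [576.3, 26.0, 128.1]
tcp_rot: [-180.0, -0.1, -10.3]
ft_force: [1.9, 5.8, 3.5]
finger_gap: 52.7
grip_force: 52.7
line 247 46.0
torque [ 0.97 -0.35 -0.08] -0.1 yaw -10.3
```

```bash
python3 -m handwheel '{"series": [[[0,-0.1,-0.05,0,0,-0.08,0.45],[0,-0.15,-0.1,0,0,-0.16,0.45],[0,-0.15,-0.1,0,0,-0.24,0.45],[0,-0.15,-0.1,0,0,-0.32,0.45],[0,-0.15,-0.1,0,0,-0.32,0.45],[0,-0.15,-0.1,0,0,-0.32,0.45]]]}'; python3 ln.py
```

```text
time: 14.25
tool_pos: [576.2, 26.9, 128.5]
tcp_rot: [180.0, -0.0, 7.9]
ft_force: [2.1, 4.6, -3.0]
finger_gap: 52.7
grip_force: 52.6
line 245 64.4
torque [ 0.81 -0.48 -0.02] -0.04 yaw 7.9
```

```bash
python3 -m handwheel '{"series": [[[0,-0.08,0,0,0,-0.08,0.45],[0,-0.1,0,0,0,-0.16,0.45],[0,-0.1,0,0,0,-0.24,0.45],[0,-0.1,0,0,0,-0.32,0.45],[0,-0.1,0,0,0,-0.4,0.45],[0,-0.1,0,0,0,-0.48,0.45],[0,-0.1,0,0,0,-0.48,0.45]]]}'; python3 ln.py;  python3 -m handwheel '{"series": [[[0,0,0,0,0,-0.08,0.45],[0,0,0,0,0,-0.16,0.45],[0,0,0,0,0,-0.24,0.45],[0,0,0,0,0,-0.32,0.45],[0,0,0,0,0,-0.4,0.45],[0,0,0,0,0,-0.48,0.45],[0,0,0,0,0,-0.48,0.45]]]}'; python3 ln.py
```

```text
time: 15.18
tool_pos: [576.2, 27.6, 128.7]
tcp_rot: [179.9, -0.0, 35.4]
ft_force: [1.6, 3.1, -1.4]
finger_gap: 52.3
grip_force: 52.7
line 244 92.0
torque [ 0.75 -0.21 -0.1 ] -0.37 yaw 35.4
time: 16.1
tool_pos: [576.1, 27.6, 128.8]
tcp_rot: [179.9, 0.0, 62.9]
ft_force: [0.6, 5.7, -1.5]
finger_gap: 52.9
grip_force: 52.7
line 248 119.2
torque [ 0.94  0.04 -0.04] -0.34 yaw 62.8
```

119° turned with little torque, so I lift gently and watch the force.

```bash
python3 -m handwheel '{"series": [[[0,0,-0.2,0,0,0,0.45],[0,0,-0.4,0,0,0,0.45],[0,0,-0.6,0,0,0,0.45],[0,0,-0.8,0,0,0,0.45],[0,0,-0.8,0,0,0,0.45]]]}'; python3 ln.py
```

```text
time: 16.77
tool_pos: [577.2, 27.3, 138.1]
tcp_rot: [179.8, -0.0, 63.0]
ft_force: [1.5, 2.0, -1.7]
finger_gap: 52.8
grip_force: 55.7
line 246 119.3
torque [ 0.33 -0.13 -0.03] -0.04 yaw 63.0
```

Free. I lift to about 55 mm above the rim and settle there.

```bash
python3 -m handwheel '{"series": [[[0,0,-1,0,0,0,0.45],[0,0,-2,0,0,0,0.45],[0,0,-3,0,0,0,0.45],[0,0,-4,0,0,0,0.45],[0,0,-4.6,0,0,0,0.45],[0,0,-4.8,0,0,0,0.45],[0,0,-4.8,0,0,0,0.45],[0,0,-4.8,0,0,0,0.45],[0,0,-4.8,0,0,0,0.45],[0,0,-4.8,0,0,0,0.45]]]}'; python3 ln.py; python3 -c "
from bench import eyes
import cv2
a=eyes.snapshot('scene')['img'][120:340,160:420,::-1]; cv2.imwrite('pics/s5.png',cv2.resize(a,None,fx=2.7,fy=2.7))"
```

```text
time: 18.08
tool_pos: [576.5, 27.5, 185.1]
tcp_rot: [179.9, 0.0, 63.0]
ft_force: [0.0, 0.2, -1.6]
finger_gap: 52.8
grip_force: 55.6
line 248 119.3
torque [0.1  0.02 0.03] 0.0 yaw 63.0
```

View pics/s5.png

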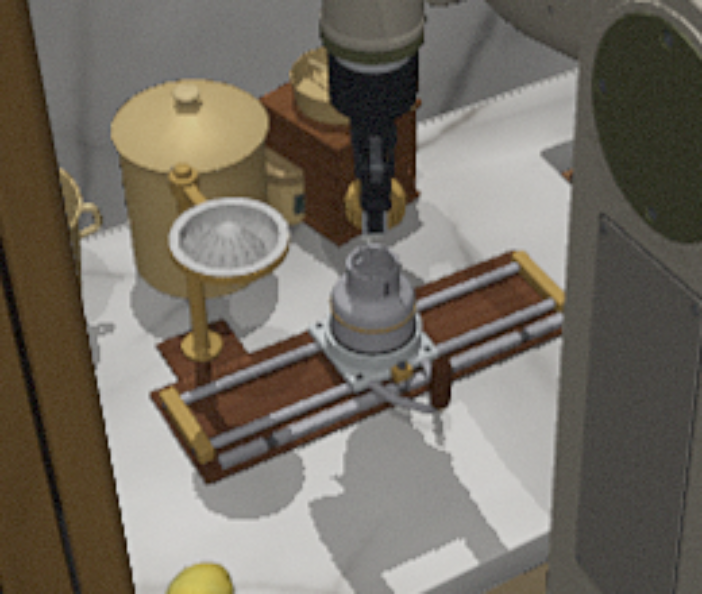

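The cap is held clear above the open neck at crop (375,215). The carrier is still in the middle stop and everything else is in place.

```bash
python3 -c "
from bench import r
print(r.hand_in())"
```

```text
the job is handed in; nothing more can be done
None
```

I handed the job in at about 18 s: the carrier is clicked in at the next stop, the cap came off counter-clockwise (ordinary thread), and the gripper holds it upright about 57 mm above the neck rim; the hand-in returned no verdict.

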